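Draw the guarded dust-hatch bolt with a pull hook

ROBOT

A 7-joint arm with a two-finger parallel gripper is mounted at the origin on the work surface. World frame = base frame: x ahead of the robot, y to its left, z up, the work surface at z = 0. Lengths are in m, angles in rad, forces in N, time in s.
With the tool pointing down it reaches from about 0.425 to 0.875 m from the base axis. Payload 8.4 kg.
Tool frame: the origin (TCP) lies between the finger pads; the fingertips stand 11 mm ahead of it and the grasp point (between the pads) lies 8 mm behind it; z points along the fingers, y is the direction in which the jaws open and shut (so a half turn about z gives the same grasp; the last joint's range is limited). The gripper opens to 87 mm and grips with 3 to 60 N. Pads are 19 mm wide; open, the fingers measure 117 mm over their backs; the gripper's body (75 mm by 190 mm) begins 51 mm behind the grasp point.
Start: joints at [1.217, 0.333, 0.04, 1.465, -0.013, 1.343, -0.059], TCP at [0.164, -0.629, 0.234] pointing down, gripper open.
Joint ranges: [-2.58, 2.58], [-0.38, 2.09], [-1.3, 1.39], [0.25, 2.4], [-1.5, 4.64], [0.08, 2.09], [-2.65, 2.65]. Speed limits (rad/s): [2.22, 2.22, 2.79, 2.79, 3.14, 3.14, 3.14].

INTERFACE

Orientations are given as [roll, pitch, yaw] about the fixed x, y, z axes, in that order (R = Rz(yaw) Ry(pitch) Rx(roll)).
In Python, from rig import r gives the robot as it stands.
- The arm moves only by the shell command python3 -m crank 'ROWS' [FORCE]. ROWS is JSON, a list of rows, each an object with "twist": the turn, a rotation vector about the tool's x, y, z in degrees, a list of three; "offset": the shift along the tool's x, y, z in mm, a list of three; "gripper": the gripper command: -1 is fully open, 1 is shut, values between are in proportion. In form: [{"twist": [ax, ay, az], "offset": [x, y, z], "gripper": gripper}, ...]. A call has 1 to 20 rows; each row shifts and turns the commanded pose from where the row before left it, along the tool's axes as they then stand; what a row does not reach is not made up. A row lasts 1/8 s, in which the tool goes at most 62.5 mm and 10.7 degrees, less where a joint would pass 70% of its speed; a pose out of reach is approached as far as the arm can. A call with a gripper value outside its range is refused whole. The fingers move at their own pace and stop on an object; FORCE is the grip in N (left out, the last holds). Time passes only in rows, so rows that do not move let the fingers close. It gives the time, the measured TCP pose, the force and the opening at its end, in the units of the state.
- r.get_state(): the state, without advancing time (a new reading comes with each control period).
- r.get_image(name): name is "scene" or "top" or "wrist"; returns the picture (480x640x3 uint8, red, green, blue); there is no depth.
- r.get_calibration(name): a dict with "camera_matrix" (3x3 intrinsics, pixels), "dist" ([k1, k2, p1, p2, k3] as OpenCV has them; the pictures are not rectified), "extrinsics" (4x4, takes a point from camera to world coordinates); the wrist camera has in their place "hand_eye" (4x4, takes a point from camera to tool coordinates, whose origin is the TCP and whose axes are the flange's). Camera axes: x right, y down, z forward; pixel columns grow to the right and rows downward; lengths in m; the calibration is good to about 2 mm. A picture is of the moment at which its call begins: read the wrist's pose just before it. get_calibration takes no time and is no camera call.
- r.sign_off(): hands the job in, once; it reports no verdict.
The state is a dict: "t": time; "q": joint angles; "qvel": joint speeds; "effort": joint torques, N m; "eef_pos": TCP position; "ee_rot": TCP orientation; "wrist_force": force on the tool from outside, world axes, zero at the start; "moment": the same for the moment, N m; "opening": finger opening in m.
Only numpy, scipy, OpenCV 4.12 (cv2) and the standard library are available. Lean on these libraries where they do the work, as an engineer would, in place of code of your own. Each camera call takes 0.05 s, during which the arm holds its last target.

TASK

The dust hatch of the saw is bolted behind a wire guard where hands do not go. Pick up the pull hook from the rubber mat, reach it in through the open end of the guard, hook it behind the upright post of the bolt and draw the bolt fully open; never touch the bolt with the gripper itself. Then lay the whole hook flat on the mat again, gently and without dropping it, and leave everything else on the bench where it is.

Things in the scene. Friction and masses are not known exactly. Their poses are not given: they have to be found in the camera images.
- cage: Grey steel wire guard fixed on the bench, 240 mm long (x), 190 wide (y), 98 high. Origin: on the bench, under the bolt's upright post when fully shut; x points inwards, away from its open end, y left, z up. Floor plate top at 6 mm. Sides: low walls 46 mm high with wires above, inner faces at y = +-91 mm. Roof: six 5 mm wires across, 40 mm apart, undersides at 93 mm. Inside only the bolt and its fittings.
- guard_mouth (a point): Middle of the guard's open end, where the hook goes in: guard frame (-80, 0, 55) mm; the opening is 182 mm wide, 6 to 93 mm high. Behind the post the bolt runs along y = 0 in two staples (x = 27 and 65 mm, 35 wide, tops 41 mm high) into a keeper block (x = 102 to 126 mm, 44 wide, 50 high); a solid hatch wall closes the far end at x = 138 mm. A hook at 55 mm height passes over the staples.
- bolt (a joint): How far the bolt is drawn, m: 0 fully shut (tip in the keeper), 0.05 fully drawn, against its stop. Grows as the bolt slides towards the open end (-x of the guard). It starts between 0 and 0.01, takes about 3 N to slide, has no spring and stays where it is left.
- post_mid (a point): The bolt's handle is an upright round steel post, 14 mm in diameter, rising from the 16 mm bolt (whose axis is 24 mm above the bench) to 76 mm above the bench. This point is on the post's axis, 55 mm above the bench, a good height for the hook, and slides with the bolt along the guard's x. Axes as the guard's.
- hook: Pull hook, 248 mm long, about 0.22 kg: wooden handle 120 long (x), 26 wide (y), 32 high (z), and from its front end a straight 8 mm steel rod whose far end bends square to the left (an L). Origin: centre of the handle's underside; x along the rod to the bent end, y left, z up. Rod axis at y = 0, 16 mm above the underside. Centre of mass about 20 mm ahead of the origin.
- hook_mouth (a point): Middle of the inner (pulling) face of the hook's bent arm: hook frame (180, 18, 16) mm. The 8 mm arm has its axis at x = 184 mm and reaches from the rod (y = 0) to its tip at y = 40 mm.
- hook_butt (a point): Rear end of the hook's handle, at its centre: hook frame (-60, 0, 16) mm.
- mat: Flat black rubber mat fixed on the bench, 320 mm (x) by 160 mm (y), 3 mm thick. Origin: centre of its underside. The hook lies on it at the start, roughly along its x.
- sanding_block: Bystander: cork-faced sanding block, 110 x 60 x 28 mm, beside the mat. Origin at centre of underside.
- push_stick: Bystander: flat plywood push stick, 230 mm long, 12 mm thick. Not hooked.
- glue: Bystander: white bottle 160 mm tall, 60 mm in diameter. Origin at centre of underside.
- screwdriver: Bystander: screwdriver lying on the bench.
- hammer: Bystander: hammer lying beside the guard.
- tin: Bystander: plain metal tin, 85 mm tall, 66 mm in diameter. Origin at centre of underside.
- offcut: Bystander: wood offcut 130 x 60 x 26 mm. Origin at centre of underside.

How it is judged:
On the way, in this order (a step that is already met when the one before it is completed fails the run):
1. the hook is held inside the guard with its mouth behind the bolt's post (x of hook_mouth in the frame of post_mid above 0 m and horizontal distance between hook_mouth and post_mid below 0.05 m and height (world z) of hook_mouth between 0.03 and 0.09 m), for 0.05 s.
2. the bolt is fully drawn, the hook still at its post (value of joint bolt above 0.045 m and horizontal distance between hook_mouth and post_mid below 0.06 m), for 0.1 s.
At the end, for the whole second after the job is handed in: The bolt is drawn at least 45 of its 50 mm; the hook lies at rest flat on the mat, released, both its ends over the mat (within 3 mm of its edges) and less than 35 mm above the bench (value of joint bolt above 0.045 m and x of hook_mouth in the frame of mat between -0.163 and 0.163 m and x of hook_butt in the frame of mat between -0.163 and 0.163 m and y of hook_mouth in the frame of mat between -0.083 and 0.083 m and y of hook_butt in the frame of mat between -0.083 and 0.083 m and height (world z) of each of hook_mouth, hook_butt below 0.035 m and linear speed of hook below 0.02 m/s); the robot touches nothing.
It fails at once if the gripper or arm touches the bolt (contact force between any of the fingers, the arm and bolt above 0.5 N).
It fails at once if the hook is dropped (it falls at over 0.9 m/s near the bench) (linear speed of hook above 0.9 m/s and height (world z) of hook below 0.06 m).
It fails at once if a bystander is moved by more than 40 mm (distance of any of sanding_block, push_stick, glue, screwdriver, hammer, tin, offcut from where it was at the start of the episode above 0.04 m).
It also fails if it takes over 69 s, if anything falls off the work surface, if the arm or the gripper's body presses on something with over 40 N, if the wrist force passes 120 N, or if a joint passes its speed limit or range.

## Working session

There is one attempt and no reset: what is moved stays moved. The work goes in short steps, Python scripts to look and compute and a shell command to move; the robot and the scene stay as the last step left them, time stands still between calls to the robot, and variables do not carry over. Pictures are saved under pics/ and viewed, and the job is handed in when it is done.

```bash
ls; mkdir -p pics
python3 - <<'E'
from rig import r
import cv2,json
s=r.get_state();print(s)
for n in ["scene","top","wrist"]:
    im=r.get_image(n);cv2.imwrite(f"pics/{n}0.png",im[:,:,::-1]);c=r.get_calibration(n);print(n,{k:__import__('numpy').round(v,4).tolist() for k,v in c.items()})
E
```

```text
pics
{'t': 0.0, 'q': array([ 1.21682736,  0.33393126,  0.03983701,  1.46629564, -0.01338274,
        1.34329094, -0.05853005]), 'qvel': array([-3.70058962e-04, -1.79676166e-03, -8.78108515e-05, -2.88871722e-04,
       -1.84060889e-03, -1.05769392e-04,  9.58060621e-04]), 'effort': array([ 1.32983259e-03, -6.56351852e+01,  1.33657169e+00, -4.03797340e+01,
       -5.92610752e-02,  4.50478087e-02,  2.34645813e-04]), 'eef_pos': array([ 0.16368564, -0.62857517,  0.23263367]), 'ee_rot': array([-3.13993710e+00,  1.18081470e-04,  2.54760148e-01]), 'wrist_force': array([-0.48524008, -1.25087602,  0.12640061]), 'moment': array([-0.03747598, -0.04085696, -0.03727702]), 'opening': 0.08714550201501763}
scene {'camera_matrix': [[572.7802, 0.0, 319.9597], [0.0, 572.7802, 229.4098], [0.0, 0.0, 1.0]], 'dist': [0.0089, 0.0, 0.0, 0.0, 0.0], 'extrinsics': [[-0.6543, 0.6232, -0.4283, 1.2112], [0.7561, 0.5289, -0.3855, 0.5533], [-0.0138, -0.5761, -0.8173, 1.3215], [0.0, 0.0, 0.0, 1.0]]}
top {'camera_matrix': [[480.7559, 0.0, 321.3056], [0.0, 480.7559, 242.6092], [0.0, 0.0, 1.0]], 'dist': [-0.0627, 0.0, 0.0, 0.0, 0.0], 'extrinsics': [[0.0029, -0.9864, 0.1644, 0.3511], [-1.0, -0.0024, 0.0031, -0.04], [-0.0027, -0.1644, -0.9864, 1.2725], [0.0, 0.0, 0.0, 1.0]]}
wrist {'camera_matrix': [[341.2985, 0.0, 321.3647], [0.0, 341.2985, 239.0906], [0.0, 0.0, 1.0]], 'dist': [-0.0324, 0.0, 0.0, 0.0, 0.0], 'hand_eye': [[0.0002, -0.9654, -0.2608, 0.0709], [1.0, 0.0002, 0.0002, 0.0001], [-0.0001, -0.2608, 0.9654, -0.1516], [0.0, 0.0, 0.0, 1.0]]}
```

View pics/scene0.png

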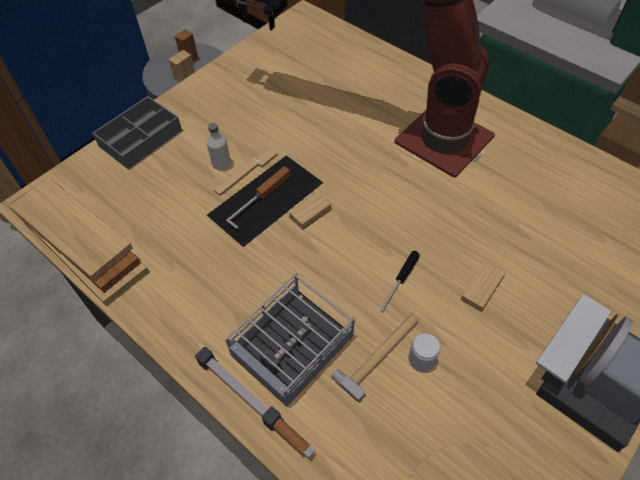

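View pics/top0.png

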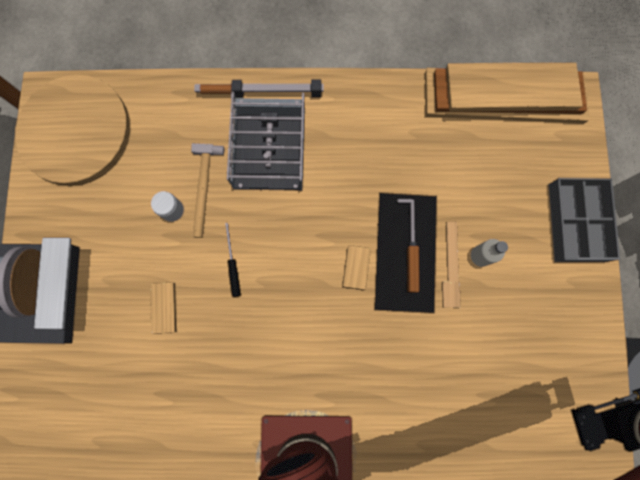

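View pics/wrist0.png

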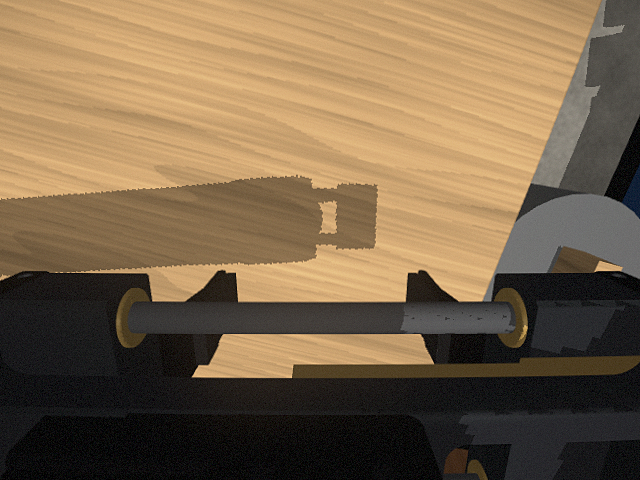

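The scene and top views show the mat at about (406,252) in the top view, with the hook on it (butt near (414,290), bend near (402,200)). The guard is at about (267,145), open end toward the robot. I'll zoom in to measure.

```bash
cat > h.py <<'E'
import numpy as np,cv2
from rig import r
from scipy.spatial.transform import Rotation as R
def p2w(cam,uv,z,T=None):
    c=r.get_calibration(cam);K=np.array(c["camera_matrix"]);d=np.array(c["dist"])
    T=np.array(c["extrinsics"]) if T is None else T
    n=cv2.undistortPoints(np.array(uv,float).reshape(-1,1,2),K,d).reshape(-1,2)
    v=np.c_[n,np.ones(len(n))]@T[:3,:3].T;o=T[:3,3]
    z=np.broadcast_to(z,len(n))
    return o+v*((z-o[2])/v[:,2])[:,None]
def w2p(cam,P,T=None):
    c=r.get_calibration(cam);K=np.array(c["camera_matrix"]);d=np.array(c["dist"])
    T=np.array(c["extrinsics"]) if T is None else T
    I=np.linalg.inv(T);rv=cv2.Rodrigues(I[:3,:3])[0]
    return cv2.projectPoints(np.array(P,float).reshape(-1,1,3),rv,I[:3,3],K,d)[0].reshape(-1,2)
def wristT():
    s=r.get_state();T=np.eye(4);T[:3,:3]=R.from_euler('xyz',s["ee_rot"]).as_matrix();T[:3,3]=s["eef_pos"]
    return T@np.array(r.get_calibration("wrist")["hand_eye"])
E
python3 - <<'E'
import cv2
im=cv2.imread("pics/top0.png")
a=cv2.resize(im[185:320,360:470],None,fx=4.4,fy=4.4,interpolation=cv2.INTER_CUBIC);cv2.imwrite("pics/tz1.png",a)
a=cv2.resize(im[80:200,210:320],None,fx=5,fy=5,interpolation=cv2.INTER_CUBIC);cv2.imwrite("pics/tz2.png",a)
im=cv2.imread("pics/scene0.png")
a=cv2.resize(im[265:405,215:365],None,fx=4.2,fy=4.2,interpolation=cv2.INTER_CUBIC);cv2.imwrite("pics/sz2.png",a)
E
```

```text
(no output)
```

View pics/tz1.png

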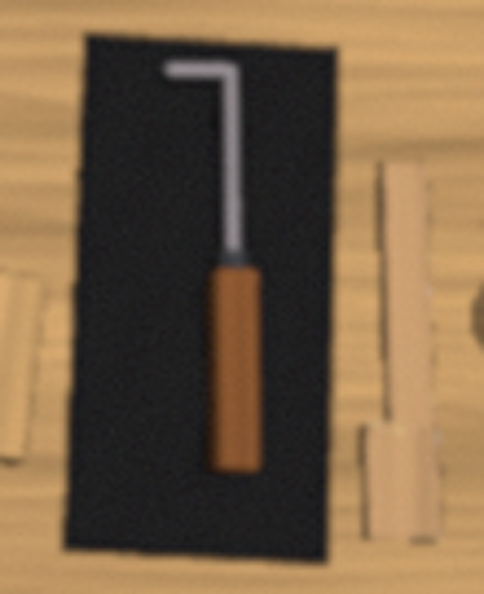

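View pics/tz2.png

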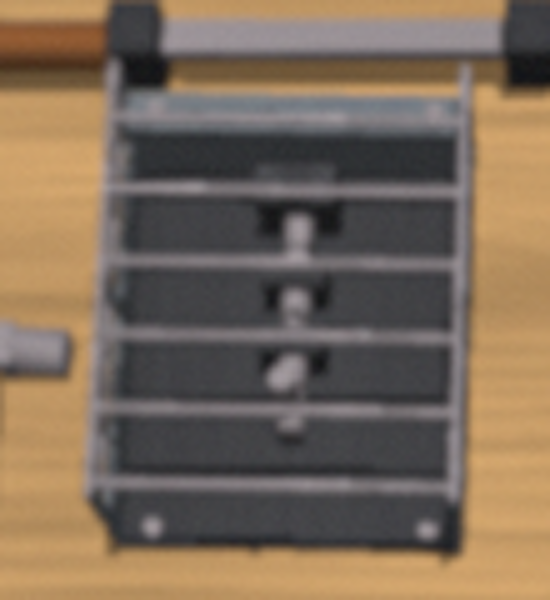

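View pics/sz2.png

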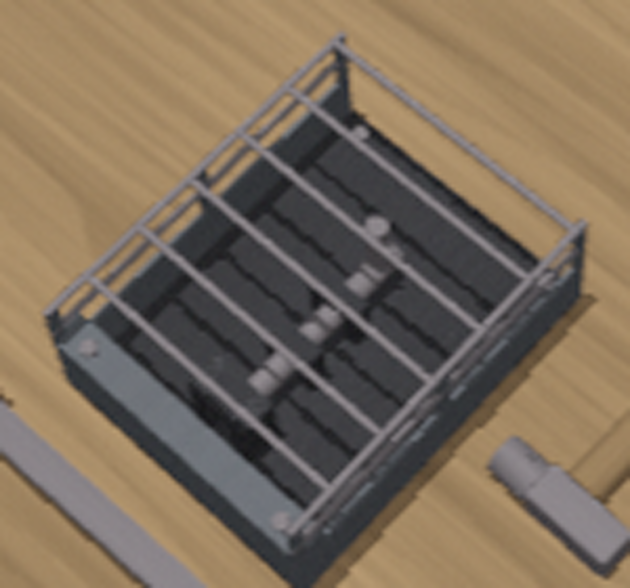

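The zooms show:
- **Hook:** butt and bend are clear in the mat crop.
- **Guard (top crop):** six roof wires at rows 485 to 115, floor front corners near (113,545) and (458,550), and the post top near (283,373).
- **Guard (scene crop):** post top near (377,226), front top corners at (340,40) and (583,225).

I'll fit poses to these points.

```bash
cat > fit.py <<'E'
from h import *
from scipy.optimize import least_squares
t=lambda x,y:(210+(x+.5)/5-.5,80+(y+.5)/5-.5)
s=lambda x,y:(215+(x+.5)/4.2-.5,265+(y+.5)/4.2-.5)
m=lambda x,y:(360+(x+.5)/4.4-.5,185+(y+.5)/4.4-.5)
def W(p,P):
    c,sn=np.cos(p[2]),np.sin(p[2]);P=np.array(P,float)
    return np.c_[p[0]+c*P[:,0]-sn*P[:,1],p[1]+sn*P[:,0]+c*P[:,1],P[:,2]]
# wire mid rows at centre & offsets;  params x,y,yaw,x0(first wire),b(bolt)
tp=[t(113,546),t(459,549)]+[t(92,488),t(458,484),t(105,187),t(467,190)]+[t(283,373)]
sp=[s(340,42),s(583,226)]+[s(377,226)]
def model(p):
    x0=p[3];b=p[4]
    T=[[-.08,.095,.006],[-.08,-.095,.006],[x0,.094,.0955],[x0,-.094,.0955],[x0+.16,.094,.0955],[x0+.16,-.094,.0955],[-b,0,.076]]
    S=[[x0,-.094,.0955],[x0,.094,.0955],[-b,0,.076]]
    return w2p("top",W(p,T)),w2p("scene",W(p,S))
f=lambda p:np.r_[(model(p)[0]-tp).ravel(),(model(p)[1]-sp).ravel()]
if __name__=="__main__":
    g=p2w("top",[(268,158)],.03)[0];print(g)
    o=least_squares(f,[g[0],g[1],0,-.07,.005],x_scale=[.1,.1,.1,.1,.1],loss='soft_l1');print(o.x.round(4));print(o.fun.reshape(-1,2).round(1).tolist())
    print("mat",p2w("top",[m(87,35),m(337,47),m(66,548),m(327,561)],.003).round(4).tolist())
    h=p2w("top",[m(230,68),m(166,69),m(232,250),m(236,470),m(237,268)],[.019,.019,.019,.035,.035]);print("hook",h.round(4).tolist())
E
python3 fit.py
```

```text
[0.79003737 0.10896343 0.03      ]
[ 0.7896  0.1091 -0.0111 -0.074   0.0076]
[[1.0, -0.1], [1.3, 0.1], [-0.7, -0.3], [-0.2, 1.2], [-0.2, 1.0], [-0.7, 1.0], [-0.3, 0.8], [-1.6, 0.2], [-1.0, 1.6], [-0.2, 0.8]]
mat [[0.7014, -0.194, 0.003], [0.6944, -0.3494, 0.003], [0.3861, -0.1762, 0.003], [0.3784, -0.3321, 0.003]]
hook [[0.6765, -0.2792, 0.019], [0.6757, -0.24, 0.019], [0.5637, -0.2772, 0.019], [0.4306, -0.2729, 0.035], [0.5502, -0.2768, 0.035]]
```

```bash
python3 -m crank '[{"twist":[0,0,8.05],"offset":[0,0,0],"gripper":-1},{"twist":[0,0,8.05],"offset":[0,0,0],"gripper":-1},{"twist":[0,0,0],"offset":[27.7,-30.1,0],"gripper":-1},{"twist":[0,0,0],"offset":[27.7,-30.1,0],"gripper":-1},{"twist":[0,0,0],"offset":[27.7,-30.1,0],"gripper":-1},{"twist":[0,0,0],"offset":[27.7,-30.1,0],"gripper":-1},{"twist":[0,0,0],"offset":[27.7,-30.1,0],"gripper":-1},{"twist":[0,0,0],"offset":[27.7,-30.1,0],"gripper":-1},{"twist":[0,0,0],"offset":[27.7,-30.1,0],"gripper":-1},{"twist":[0,0,0],"offset":[27.7,-30.1,0],"gripper":-1},{"twist":[0,0,0],"offset":[27.7,-30.1,0],"gripper":-1},{"twist":[0,0,0],"offset":[27.7,-30.1,0],"gripper":-1},{"twist":[0,0,0],"offset":[27.7,-30.1,0],"gripper":-1},{"twist":[0,0,0],"offset":[27.7,-30.1,0],"gripper":-1},{"twist":[0,0,0],"offset":[0,0,0],"gripper":-1},{"twist":[0,0,0],"offset":[0,0,0],"gripper":-1}]' 30
python3 - <<'E'
from h import *
print(r.get_state()["eef_pos"],r.get_state()["ee_rot"]);T=wristT();np.save("T1.npy",T)
cv2.imwrite("pics/w1.png",r.get_image("wrist")[:,:,::-1])
E
```

```text
t: 2.15
eef_pos: [0.5051, -0.2771, 0.2333]
ee_rot: [3.141, 0.001, -0.026]
wrist_force: [0.3, -0.0, 0.1]
opening: 0.0871
[ 0.50506543 -0.27709057  0.23325938] [ 3.14147903e+00  8.18788174e-04 -2.64378698e-02]
```

View pics/w1.png

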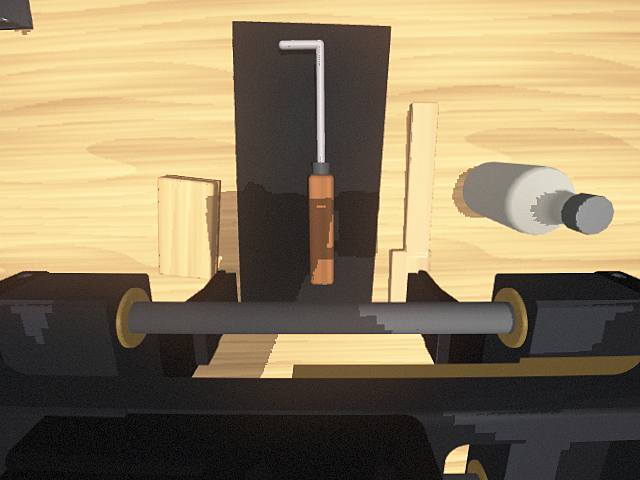

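The wrist view shows the hook under the camera: butt at about (322,284), handle front at about (320,175), bend at about (320,44). The glue bottle is to the right. I'll measure the hook and check the glue clearance.

Run:
```python
from h import *
T=np.load("T1.npy")
print(p2w("wrist",[(322,284),(320.5,175),(320,45),(280,44),(322,160)],[.035,.035,.019,.019,.019],T).round(4))
print("mat",p2w("wrist",[(233,22),(391,27)],.003,T).round(4))
print("glue cap",p2w("top",[(500,247)],.16).round(3), p2w("wrist",[(600,214)],.16,T).round(3))
```

```text
[[ 0.4301 -0.2761  0.035 ]
 [ 0.5485 -0.2776  0.035 ]
 [ 0.6723 -0.2804  0.019 ]
 [ 0.6743 -0.2416  0.019 ]
 [ 0.5627 -0.2795  0.019 ]]
mat [[ 0.7003 -0.1939  0.003 ]
 [ 0.6915 -0.3522  0.003 ]]
glue cap [[ 0.527 -0.458  0.16 ]] [[ 0.528 -0.469  0.16 ]]
```

```bash
python3 -m crank '[{"twist":[0,0,0],"offset":[0,0,30],"gripper":-0.3},{"twist":[0,0,0],"offset":[0,0,35],"gripper":-0.3},{"twist":[0,0,0],"offset":[0,0,35],"gripper":-0.3},{"twist":[0,0,0],"offset":[0,0,35],"gripper":-0.3},{"twist":[0,0,0],"offset":[0,0,30],"gripper":-0.3},{"twist":[0,0,0],"offset":[0,0,25],"gripper":-0.3},{"twist":[0,0,0],"offset":[0,0,15],"gripper":-0.3},{"twist":[0,0,0],"offset":[0,0,8],"gripper":-0.3},{"twist":[0,0,0],"offset":[0,0,0],"gripper":-0.3},{"twist":[0,0,0],"offset":[0,0,0],"gripper":-0.3}]' 45
python3 -m crank '[{"twist":[0,0,0],"offset":[0,0,0],"gripper":1},{"twist":[0,0,0],"offset":[0,0,0],"gripper":1},{"twist":[0,0,0],"offset":[0,0,0],"gripper":1},{"twist":[0,0,0],"offset":[0,0,0],"gripper":1},{"twist":[0,0,0],"offset":[0,0,0],"gripper":1},{"twist":[0,0,0],"offset":[0,0,0],"gripper":1}]'
```

```text
t: 3.45
eef_pos: [0.5061, -0.2769, 0.0214]
ee_rot: [3.141, -0.001, -0.026]
wrist_force: [0.1, 0.2, -0.3]
opening: 0.0568
t: 4.2
eef_pos: [0.5056, -0.2766, 0.0206]
ee_rot: [-3.142, -0.0, -0.026]
wrist_force: [0.3, 0.0, 2.0]
opening: 0.0257
```

```bash
python3 -m crank '[{"twist":[0,0,0],"offset":[0,0,-6],"gripper":1},{"twist":[0,0,0],"offset":[0,0,-14],"gripper":1},{"twist":[0,0,0],"offset":[0,0,-20],"gripper":1},{"twist":[0,0,0],"offset":[0,0,-20],"gripper":1},{"twist":[0,0,0],"offset":[0,0,-20],"gripper":1},{"twist":[0,0,0],"offset":[0,0,-14],"gripper":1},{"twist":[0,0,0],"offset":[0,0,-6],"gripper":1},{"twist":[0,0,0],"offset":[0,0,0],"gripper":1},{"twist":[0,0,0],"offset":[0,0,0],"gripper":1}]'
python3 - <<'E'
from h import *
print(r.get_state()["eef_pos"],r.get_state()["ee_rot"]);T=wristT();np.save("T2.npy",T)
cv2.imwrite("pics/w2.png",r.get_image("wrist")[:,:,::-1])
E
```

```text
t: 5.32
eef_pos: [0.5051, -0.2764, 0.1198]
ee_rot: [-3.141, 0.001, -0.026]
wrist_force: [-0.4, -0.6, -2.7]
opening: 0.0256
[ 0.50514123 -0.27644148  0.11980094] [-3.14099775e+00  1.12517934e-03 -2.62335200e-02]
```

View pics/w2.png

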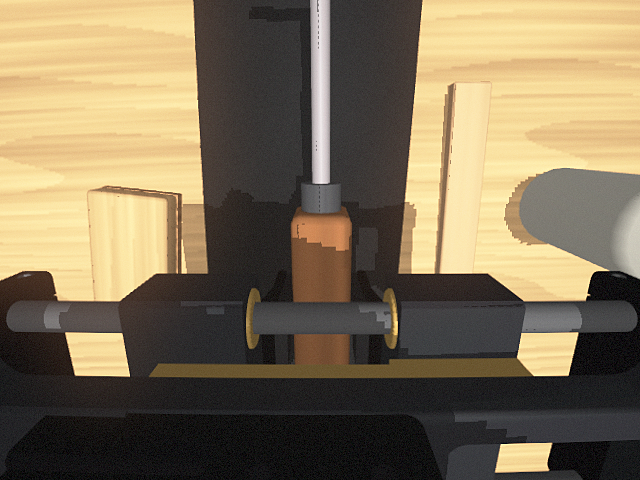

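```bash
python3 -m crank '[{"twist":[0,0,-0.86],"offset":[0,0,0],"gripper":1},{"twist":[0,0,0],"offset":[1,-20,0],"gripper":1},{"twist":[0,0,0],"offset":[1,-33,0],"gripper":1},{"twist":[0,0,0],"offset":[1,-33,0],"gripper":1},{"twist":[0,0,0],"offset":[1,-33,0],"gripper":1},{"twist":[0,0,0],"offset":[1,-33,0],"gripper":1},{"twist":[0,0,0],"offset":[1,-33,0],"gripper":1},{"twist":[0,0,0],"offset":[1,-33,0],"gripper":1},{"twist":[0,0,0],"offset":[1,-33,0],"gripper":1},{"twist":[0,0,0],"offset":[1,-33,0],"gripper":1},{"twist":[0,0,0],"offset":[1,-33,0],"gripper":1},{"twist":[0,0,0],"offset":[0,-17.5,0],"gripper":1},{"twist":[0,0,0],"offset":[0,0,15],"gripper":1},{"twist":[0,0,0],"offset":[0,0,20],"gripper":1},{"twist":[0,0,0],"offset":[0,0,18],"gripper":1},{"twist":[0,0,0],"offset":[0,0,10],"gripper":1},{"twist":[0,0,0],"offset":[0,0,0],"gripper":1},{"twist":[0,0,0],"offset":[0,0,0],"gripper":1}]'
python3 - <<'E'
from h import *
print(r.get_state()["eef_pos"],r.get_state()["ee_rot"]);T=wristT();np.save("T3.npy",T)
cv2.imwrite("pics/w3.png",r.get_image("wrist")[:,:,::-1])
im=r.get_image("top")[:,:,::-1];cv2.imwrite("pics/t3.png",im)
cv2.imwrite("pics/t3z.png",cv2.resize(im[80:280,200:340],None,fx=4,fy=3,interpolation=2)) if 0 else cv2.imwrite("pics/t3z.png",cv2.resize(im[90:240,200:340],None,fx=4,fy=4,interpolation=2))
im=r.get_image("scene")[:,:,::-1];cv2.imwrite("pics/s3.png",im);cv2.imwrite("pics/s3z.png",cv2.resize(im[225:405,215:405],None,fx=3.3,fy=3.3,interpolation=2))
E
```

```text
t: 7.62
eef_pos: [0.5198, 0.0577, 0.0581]
ee_rot: [-3.141, -0.001, -0.011]
wrist_force: [0.8, 0.2, -2.8]
opening: 0.0257
[0.51978117 0.05774176 0.05806417] [-3.14141530e+00 -8.21918662e-04 -1.13730111e-02]
```

View pics/w3.png

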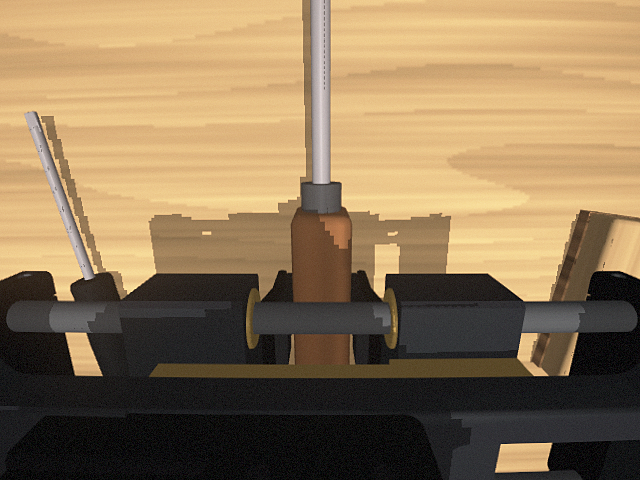

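View pics/t3z.png

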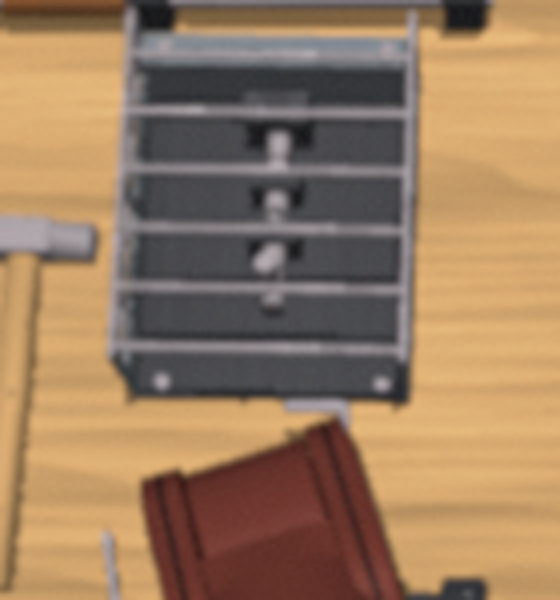

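View pics/s3z.png

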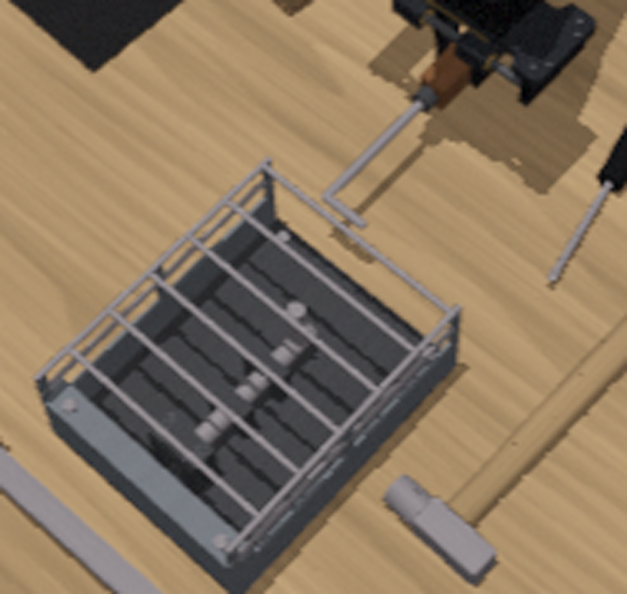

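The hook is held straight, with its bend just outside the guard (arm tip in the top crop at about (288,405)) and the post top at about (268,259). I'll compute where the arm sits relative to the post.

Run:
```python
from h import *
t=lambda x,y:(200+(x+.5)/4-.5,90+(y+.5)/4-.5)
s=lambda x,y:(215+(x+.5)/3.3-.5,225+(y+.5)/3.3-.5)
A=p2w("top",[t(287,405),t(345,406),t(268,258)],[.0565,.0565,.076]);print(A.round(4))
B=p2w("scene",[s(365,222),s(326,195),s(297,310)],[.0565,.0565,.076]);print(B.round(4))
E=r.get_state()["eef_pos"];c,sn=np.cos(-.011),np.sin(-.011)
# model arm tip/corner
for h in ([.169,.040],[.169,-.004]): print(E[0]+c*h[0]-sn*h[1],E[1]+sn*h[0]+c*h[1])
```

```text
[[0.6906 0.0949 0.0565]
 [0.6899 0.0569 0.0565]
 [0.7844 0.1073 0.076 ]]
[[0.6848 0.0922 0.0565]
 [0.6863 0.0541 0.0565]
 [0.7801 0.1089 0.076 ]]
0.6892278539679924 0.0959193646422593
0.6887438637286 0.05192202661541757
```

```bash
python3 -m crank '[{"twist":[0,0,0],"offset":[0,4,0],"gripper":1},{"twist":[0,0,0],"offset":[8,0,0],"gripper":1},{"twist":[0,0,0],"offset":[14,0,0],"gripper":1},{"twist":[0,0,0],"offset":[14,0,0],"gripper":1},{"twist":[0,0,0],"offset":[14,0,0],"gripper":1},{"twist":[0,0,0],"offset":[14,0,0],"gripper":1},{"twist":[0,0,0],"offset":[14,0,0],"gripper":1},{"twist":[0,0,0],"offset":[14,0,0],"gripper":1},{"twist":[0,0,0],"offset":[12,0,0],"gripper":1},{"twist":[0,0,0],"offset":[7,0,0],"gripper":1},{"twist":[0,0,0],"offset":[0,0,0],"gripper":1},{"twist":[0,0,0],"offset":[0,0,0],"gripper":1}]'
cat > look.py <<'E'
from h import *
import sys
n=sys.argv[1]
print(r.get_state()["eef_pos"],r.get_state()["wrist_force"])
a=r.get_image("top")[:,:,::-1][90:230,210:330];b=r.get_image("scene")[:,:,::-1][255:395,215:355]
cv2.imwrite(f"pics/c{n}.png",np.hstack([cv2.resize(a,(360,420),interpolation=2),cv2.resize(b,(420,420),interpolation=2)]))
E
python3 look.py 4
```

```text
t: 9.28
eef_pos: [0.6299, 0.0526, 0.0575]
ee_rot: [-3.142, 0.0, -0.011]
wrist_force: [-0.6, 0.2, -2.9]
opening: 0.0261
[0.6298654  0.05260211 0.05750036] [-0.57848657  0.24212498 -2.87161563]
```

View pics/c4.png

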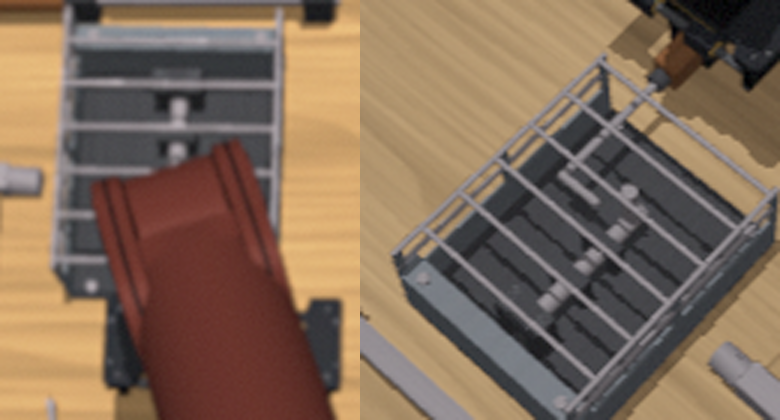

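In the scene half, the hook's arm runs from about (567,175) to (596,203), and the post top is at (630,192). I'll check the arm's position against the post numerically.

Run:
```python
from h import *
s=lambda x,y:(215+(x-360+.5)/3-.5,255+(y+.5)/3-.5)
print(p2w("scene",[s(596,203),s(567,175),s(630,191)],[.0565,.0565,.076]).round(4))
```

```text
[[0.7987 0.0877 0.0565]
 [0.7955 0.0528 0.0565]
 [0.7796 0.1085 0.076 ]]
```

```bash
python3 -m crank '[{"twist":[0,0,0],"offset":[0,-5,0],"gripper":1},{"twist":[0,0,0],"offset":[0,-7,0],"gripper":1},{"twist":[0,0,0],"offset":[0,-7,0],"gripper":1},{"twist":[0,0,0],"offset":[0,-7,0],"gripper":1},{"twist":[0,0,0],"offset":[0,-7,0],"gripper":1},{"twist":[0,0,0],"offset":[0,-4,0],"gripper":1},{"twist":[0,0,0],"offset":[0,0,0],"gripper":1},{"twist":[0,0,0],"offset":[0,0,0],"gripper":1}]'
python3 look.py 5
```

```text
t: 10.38
eef_pos: [0.6307, 0.0891, 0.0575]
ee_rot: [3.141, 0.0, -0.012]
wrist_force: [0.2, -0.1, -2.8]
opening: 0.0259
[0.6307133  0.08909996 0.05750824] [ 0.16818805 -0.07084423 -2.80412826]
```

View pics/c5.png

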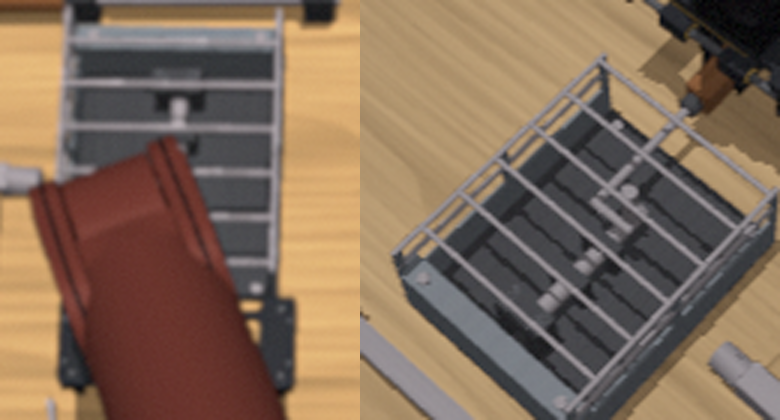

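The arm is behind the post (arm from about (600,203) to (630,232), post top at (630,191)), with no contact force. Now I'll pull.

```bash
python3 -m crank '[{"twist":[0,0,0],"offset":[-3,0,0],"gripper":1},{"twist":[0,0,0],"offset":[-4,0,0],"gripper":1},{"twist":[0,0,0],"offset":[-4,0,0],"gripper":1},{"twist":[0,0,0],"offset":[-4,0,0],"gripper":1}]' 60
python3 -m crank '[{"twist":[0,0,0],"offset":[-4,0,0],"gripper":1},{"twist":[0,0,0],"offset":[-4,0,0],"gripper":1},{"twist":[0,0,0],"offset":[-4,0,0],"gripper":1},{"twist":[0,0,0],"offset":[-4,0,0],"gripper":1},{"twist":[0,0,0],"offset":[-4,0,0],"gripper":1},{"twist":[0,0,0],"offset":[-4,0,0],"gripper":1}]'
python3 -m crank '[{"twist":[0,0,0],"offset":[-2,0,0],"gripper":1},{"twist":[0,0,0],"offset":[-2,0,0],"gripper":1},{"twist":[0,0,0],"offset":[-2,0,0],"gripper":1}]'
```

```text
t: 10.98
eef_pos: [0.6158, 0.0896, 0.0578]
ee_rot: [-3.141, -0.001, -0.011]
wrist_force: [3.7, -0.3, -3.0]
opening: 0.0255
t: 11.72
eef_pos: [0.5915, 0.09, 0.0576]
ee_rot: [-3.142, -0.0, -0.011]
wrist_force: [3.1, 0.2, -2.8]
opening: 0.0258
t: 12.1
eef_pos: [0.5856, 0.09, 0.0576]
ee_rot: [-3.141, -0.0, -0.011]
wrist_force: [2.9, 0.7, -2.6]
opening: 0.0259
```

```bash
python3 -m crank '[{"twist":[0,0,0],"offset":[-1.5,0,0],"gripper":1},{"twist":[0,0,0],"offset":[-1.5,0,0],"gripper":1}]'
python3 -m crank '[{"twist":[0,0,0],"offset":[-1,0,0],"gripper":1},{"twist":[0,0,0],"offset":[0,0,0],"gripper":1}]'
python3 -m crank '[{"twist":[0,0,0],"offset":[-1,0,0],"gripper":1},{"twist":[0,0,0],"offset":[0,0,0],"gripper":1}]'
```

```text
t: 12.35
eef_pos: [0.5826, 0.0901, 0.0576]
ee_rot: [-3.141, -0.0, -0.011]
wrist_force: [3.1, -0.1, -2.8]
opening: 0.0257
t: 12.6
eef_pos: [0.5815, 0.0901, 0.0575]
ee_rot: [-3.142, 0.0, -0.011]
wrist_force: [1.8, 0.7, -3.4]
opening: 0.0257
t: 12.85
eef_pos: [0.5806, 0.0901, 0.0576]
ee_rot: [-3.142, 0.0, -0.011]
wrist_force: [2.5, 0.4, -2.9]
opening: 0.0256
```

```bash
python3 -m crank '[{"twist":[0,0,0],"offset":[-1,0,0],"gripper":1},{"twist":[0,0,0],"offset":[0,0,0],"gripper":1}]'
python3 -m crank '[{"twist":[0,0,0],"offset":[-1,0,0],"gripper":1},{"twist":[0,0,0],"offset":[0,0,0],"gripper":1}]'
python3 look.py 6
```

```text
t: 13.1
eef_pos: [0.5802, 0.0901, 0.0578]
ee_rot: [-3.141, -0.001, -0.011]
wrist_force: [5.2, 1.1, -3.1]
opening: 0.0253
t: 13.35
eef_pos: [0.5801, 0.0902, 0.0581]
ee_rot: [-3.141, -0.003, -0.011]
wrist_force: [8.5, 1.0, -5.5]
opening: 0.0253
[0.58006784 0.09016237 0.05808278] [ 8.51564866  0.95732689 -5.46306246]
```

View pics/c6.png

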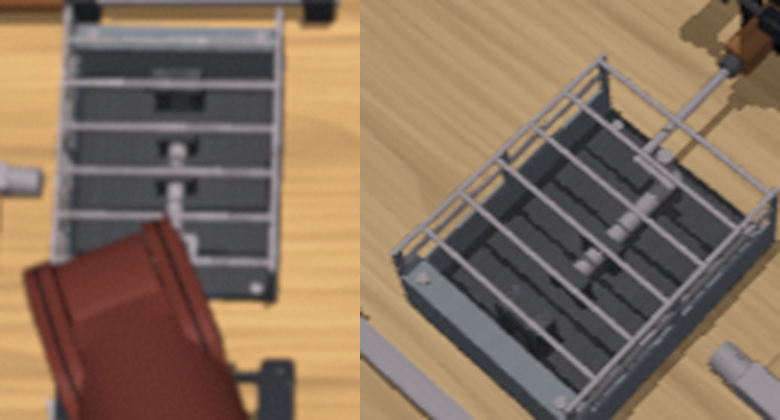

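The force rose to 8.5 N with the TCP no longer moving, so the bolt is at its stop. The post top is now at about (665,158) in the crop. I'll check its travel numerically and back off slightly.

```bash
python3 - <<'E'
from h import *
s=lambda x,y:(215+(x-360+.5)/3-.5,255+(y+.5)/3-.5)
print(p2w("scene",[s(665,157),s(630,191)],[.076,.076]).round(4))
E
python3 -m crank '[{"twist":[0,0,0],"offset":[3,0,0],"gripper":1},{"twist":[0,0,0],"offset":[4,0,0],"gripper":1},{"twist":[0,0,0],"offset":[2,0,0],"gripper":1},{"twist":[0,0,0],"offset":[0,0,0],"gripper":1},{"twist":[0,0,0],"offset":[0,4,0],"gripper":1},{"twist":[0,0,0],"offset":[0,8,0],"gripper":1},{"twist":[0,0,0],"offset":[0,8,0],"gripper":1},{"twist":[0,0,0],"offset":[0,8,0],"gripper":1},{"twist":[0,0,0],"offset":[0,8,0],"gripper":1},{"twist":[0,0,0],"offset":[0,4,0],"gripper":1},{"twist":[0,0,0],"offset":[0,0,0],"gripper":1},{"twist":[0,0,0],"offset":[0,0,0],"gripper":1}]'
python3 look.py 7
```

```text
[[0.7385 0.1099 0.076 ]
 [0.7796 0.1085 0.076 ]]
t: 14.95
eef_pos: [0.5872, 0.0504, 0.0576]
ee_rot: [-3.141, -0.0, -0.011]
wrist_force: [-0.1, 0.8, -2.1]
opening: 0.0255
[0.58722047 0.0504118  0.0575821 ] [-0.07132508  0.82143506 -2.07606407]
```

View pics/c7.png

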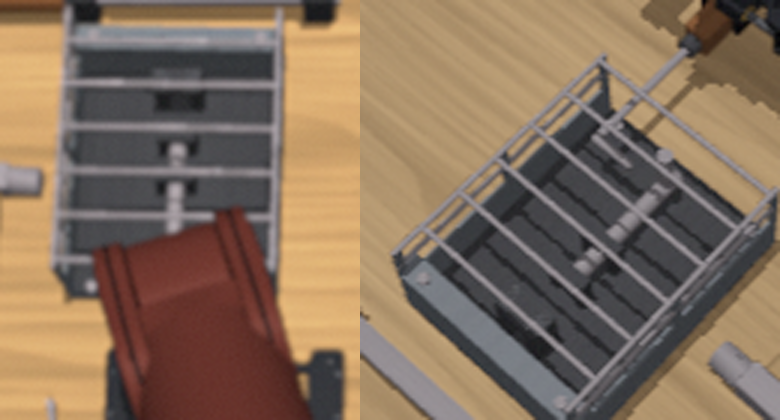

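The hook has been moved off the post, which stays put at about (665,158). Next: withdraw, lift and carry back over the mat.

```bash
python3 -m crank '[{"twist":[0,0,0],"offset":[-8,0,0],"gripper":1},{"twist":[0,0,0],"offset":[-14,0,0],"gripper":1},{"twist":[0,0,0],"offset":[-14,0,0],"gripper":1},{"twist":[0,0,0],"offset":[-14,0,0],"gripper":1},{"twist":[0,0,0],"offset":[-14,0,0],"gripper":1},{"twist":[0,0,0],"offset":[-9,0,0],"gripper":1},{"twist":[0,0,0],"offset":[0,0,0],"gripper":1},{"twist":[0,0,0],"offset":[0,0,-10],"gripper":1},{"twist":[0,0,0],"offset":[0,0,-20],"gripper":1},{"twist":[0,0,0],"offset":[0,0,-20],"gripper":1},{"twist":[0,0,0],"offset":[0,0,-12],"gripper":1},{"twist":[0,0,0],"offset":[0,0,0],"gripper":1}]'
python3 -m crank '[{"twist":[0,0,0.86],"offset":[0,0,0],"gripper":1},{"twist":[0,0,0],"offset":[0,18,0],"gripper":1},{"twist":[0,0,0],"offset":[0,32,0],"gripper":1},{"twist":[0,0,0],"offset":[0,32,0],"gripper":1},{"twist":[0,0,0],"offset":[0,32,0],"gripper":1},{"twist":[0,0,0],"offset":[0,32,0],"gripper":1},{"twist":[0,0,0],"offset":[0,32,0],"gripper":1},{"twist":[0,0,0],"offset":[0,32,0],"gripper":1},{"twist":[0,0,0],"offset":[0,32,0],"gripper":1},{"twist":[0,0,0],"offset":[0,32,0],"gripper":1},{"twist":[0,0,0],"offset":[0,32,0],"gripper":1},{"twist":[0,0,0],"offset":[0,14,0],"gripper":1},{"twist":[0,0,0],"offset":[0,0,0],"gripper":1},{"twist":[0,0,0],"offset":[0,0,0],"gripper":1}]'
python3 - <<'E'
from h import *
im=r.get_image("top")[:,:,::-1];cv2.imwrite("pics/t8.png",im)
cv2.imwrite("pics/w8.png",r.get_image("wrist")[:,:,::-1])
E
```

```text
t: 16.55
eef_pos: [0.5151, 0.0509, 0.1205]
ee_rot: [-3.141, -0.002, -0.011]
wrist_force: [-0.7, 0.8, -2.4]
opening: 0.0254
t: 18.3
eef_pos: [0.5061, -0.2673, 0.1193]
ee_rot: [-3.141, 0.0, -0.025]
wrist_force: [-0.3, 0.4, -2.7]
opening: 0.0257
```

View pics/t8.png

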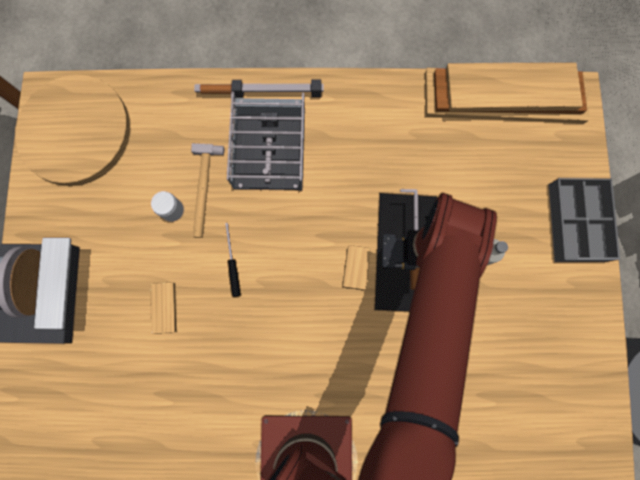

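View pics/w8.png

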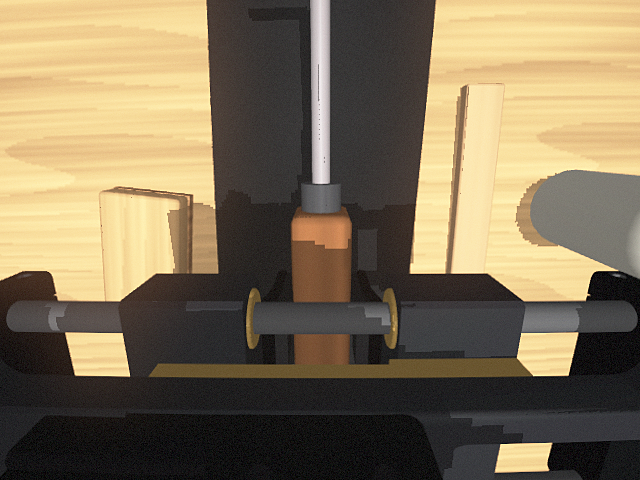

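The hook is unchanged in the grip (ferrule at rows 183–213 as before) and over the mat. I'll lower it, slowing at the end.

```bash
python3 -m crank '[{"twist":[0,0,0],"offset":[-10,0,10],"gripper":1},{"twist":[0,0,0],"offset":[0,0,20],"gripper":1},{"twist":[0,0,0],"offset":[0,0,20],"gripper":1},{"twist":[0,0,0],"offset":[0,0,20],"gripper":1},{"twist":[0,0,0],"offset":[0,0,14],"gripper":1},{"twist":[0,0,0],"offset":[0,0,7],"gripper":1},{"twist":[0,0,0],"offset":[0,0,3],"gripper":1},{"twist":[0,0,0],"offset":[0,0,2],"gripper":1},{"twist":[0,0,0],"offset":[0,0,0],"gripper":1},{"twist":[0,0,0],"offset":[0,0,0],"gripper":1}]'
python3 -m crank '[{"twist":[0,0,0],"offset":[0,0,1],"gripper":1},{"twist":[0,0,0],"offset":[0,0,1],"gripper":1},{"twist":[0,0,0],"offset":[0,0,0],"gripper":1}]'
```

```text
t: 19.65
eef_pos: [0.4961, -0.269, 0.0239]
ee_rot: [3.141, -0.001, -0.026]
wrist_force: [-0.1, 0.1, -2.9]
opening: 0.0256
t: 20.02
eef_pos: [0.4958, -0.2688, 0.0214]
ee_rot: [-3.141, 0.0, -0.026]
wrist_force: [0.2, 0.5, -2.4]
opening: 0.0257
```

```bash
python3 -m crank '[{"twist":[0,0,0],"offset":[0,0,0.7],"gripper":1},{"twist":[0,0,0],"offset":[0,0,0],"gripper":1}]'
python3 -m crank '[{"twist":[0,0,0],"offset":[0,0,0.5],"gripper":1},{"twist":[0,0,0],"offset":[0,0,0],"gripper":1}]'
```

```text
t: 20.27
eef_pos: [0.4958, -0.2688, 0.0208]
ee_rot: [-3.142, 0.0, -0.026]
wrist_force: [-0.3, -0.2, -2.6]
opening: 0.0253
t: 20.52
eef_pos: [0.4959, -0.2688, 0.0206]
ee_rot: [3.142, -0.0, -0.026]
wrist_force: [-2.1, 0.6, 2.3]
opening: 0.0255
```

The hook has touched down: vertical wrist force went from −2.6 to +2.3 N. Releasing and rising.

```bash
python3 -m crank '[{"twist":[0,0,0],"offset":[0,0,0],"gripper":0.2},{"twist":[0,0,0],"offset":[0,0,0],"gripper":-0.3},{"twist":[0,0,0],"offset":[0,0,0],"gripper":-0.3},{"twist":[0,0,0],"offset":[0,0,0],"gripper":-0.3},{"twist":[0,0,0],"offset":[0,0,-10],"gripper":-0.3},{"twist":[0,0,0],"offset":[0,0,-20],"gripper":-0.3},{"twist":[0,0,0],"offset":[0,0,-30],"gripper":-0.3},{"twist":[0,0,0],"offset":[0,0,-35],"gripper":-0.3},{"twist":[0,0,0],"offset":[0,0,-35],"gripper":-0.3},{"twist":[0,0,0],"offset":[0,0,-35],"gripper":-0.3},{"twist":[0,0,0],"offset":[0,0,-35],"gripper":-0.3},{"twist":[0,0,0],"offset":[0,0,-15],"gripper":-0.3},{"twist":[0,0,0],"offset":[0,0,0],"gripper":-0.3},{"twist":[0,0,0],"offset":[0,0,0],"gripper":-0.3}]'
python3 - <<'E'
from h import *
T=wristT();np.save("T9.npy",T)
cv2.imwrite("pics/w9.png",r.get_image("wrist")[:,:,::-1])
cv2.imwrite("pics/s9.png",r.get_image("scene")[:,:,::-1])
E
```

```text
t: 22.28
eef_pos: [0.4952, -0.2686, 0.2338]
ee_rot: [-3.141, 0.002, -0.026]
wrist_force: [-0.7, -0.3, -0.1]
opening: 0.0564
```

View pics/w9.png

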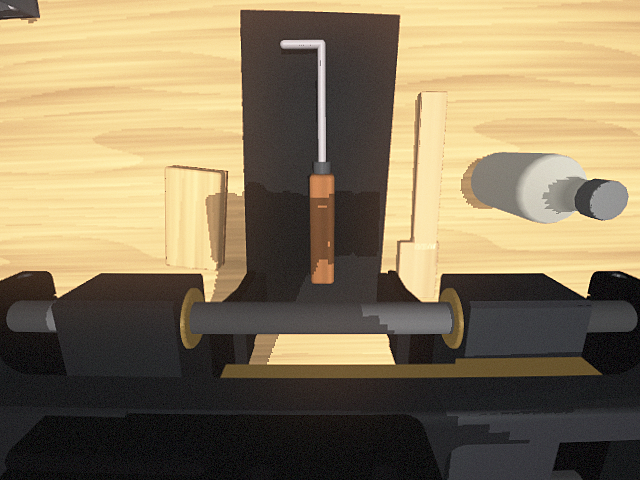

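View pics/s9.png

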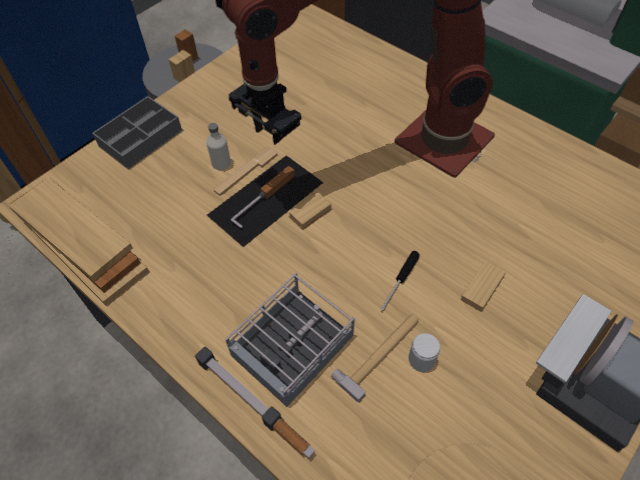

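The hook lies flat and well inside the mat: bend at (322,44), butt at (322,283). The bystanders look unmoved, the bolt is still drawn, and the gripper is clear. Handing in.

Run:
```python
from h import *
T=np.load("T9.npy")
print(p2w("wrist",[(322,283),(322,44)],[.035,.019],T).round(3))
s=r.get_state();print(s["t"],s["wrist_force"],abs(s["qvel"]).max())
print(r.sign_off())
```

```text
[[ 0.421 -0.267  0.035]
 [ 0.663 -0.274  0.019]]
22.375 [ 0.01410687  0.05793491 -0.04503615] 0.004714690263889178
the job is handed in; nothing more can be done
None
```

The bolt is drawn against its stop, the hook lies flat on the mat, and I handed the job in at about 22.4 s; sign-off gives no verdict.

- **Bolt:** I reached the hook in beside the post, moved it sideways behind the post and pulled. Sliding took about 3 N, then the force rose to 8.5 N with the TCP no longer moving. The camera showed about 41 mm of travel on top of a start of roughly 8–9 mm, so about 49–50 mm drawn. The camera method is only good to a few mm; the force rise is the firmer sign. The post had not moved after I withdrew the hook.
- **Gripper:** It stayed outside the guard throughout, so it never came near the bolt.
- **Hook:** I lowered it until the wrist force showed contact, then released it. From the wrist camera, the butt is at about (0.421, −0.267) and the bend at (0.663, −0.274). The mat spans x ≈ 0.38–0.70 and y ≈ −0.34 to −0.18, so both ends are at least 35 mm inside its edges.
- **Rest of the bench:** By eye, the bystanders had not moved in the last pictures; I did not measure them. The gripper was empty and clear, with wrist force near zero.

No check failed. The top and scene cameras disagreed by 2–6 mm on positions, and I allowed for that in the clearances.

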